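# Sort brass pieces into the bench trays

## Task

Clear the brazing bench by sorting the brass: both hexagonal nuts into the square tray, both round domed caps into the round tin, and the square bar into the long tray. Leave every piece lying flat on its tray's floor beside its mate, never on top of it or on a rim, with the nuts bore upwards and the caps dome upwards as they stand now. Do not push the brick or the jar about.

Things in the scene. Friction and masses are not known exactly. Their poses are not given: they have to be found in the camera images.
- nut_a: Brass hexagonal coupling nut with an open bore of 20 mm, 36 mm across the flats (41.6 mm across the corners), 26 mm tall, standing on one of its flat ends. Origin at its middle, 13 mm above what it stands on; z is the bore's axis, x points at the middle of one flat (there is a flat every 60 degrees). Weighs 0.1 to 0.2 kg. Belongs in the square tray. The two nuts are alike.
- nut_b: Brass hexagonal coupling nut with an open bore of 20 mm, 36 mm across the flats (41.6 mm across the corners), 26 mm tall, standing on one of its flat ends. Origin at its middle, 13 mm above what it stands on; z is the bore's axis, x points at the middle of one flat (there is a flat every 60 degrees). Weighs 0.1 to 0.2 kg. Belongs in the square tray. The two nuts are alike.
- cap_a: Solid round brass end cap, 48 mm in diameter, 29 mm tall: straight sides up to 20 mm, then a low domed top, flat underside. Origin at the centre of its underside, z up. Weighs 0.13 to 0.24 kg. Belongs in the round tin. The two caps are alike.
- cap_b: Solid round brass end cap, 48 mm in diameter, 29 mm tall: straight sides up to 20 mm, then a low domed top, flat underside. Origin at the centre of its underside, z up. Weighs 0.13 to 0.24 kg. Belongs in the round tin. The two caps are alike.
- bar: Offcut of solid square brass bar, 110 mm long (its x axis), 22 by 22 mm in section, lying on the bench. Origin at its middle, 11 mm above what it lies on. Weighs 0.3 to 0.52 kg. Belongs in the long tray.
- square_tray: Open square sheet steel tray, 138 by 138 mm outside, 25 mm high; walls and floor 4 mm thick, so 130 by 130 mm inside with the floor 4 mm above the bench. Origin at the centre of its underside, x and y along its sides, z up. For the two nuts. Fixed to the bench.
- round_tin: Open round sheet steel tin, 158 mm in outside diameter, 25 mm high; wall and floor 4 mm thick, so 150 mm across inside with the floor 4 mm above the bench. Origin at the centre of its underside, z up. For the two caps. Fixed to the bench.
- long_tray: Open oblong sheet steel tray, 168 mm (its x axis) by 88 mm (y) outside, 25 mm high; walls and floor 4 mm thick, so 160 by 80 mm inside with the floor 4 mm above the bench. Origin at the centre of its underside, z up. For the bar. Fixed to the bench.
- brick: Bystander: a piece of red fire brick, 100 (x) by 70 (y) by 50 mm high, loose between two trays. Origin at the centre of its underside. Not to be moved.
- jar: Bystander: a small amber glass jar with a steel cap, 58 mm in diameter, 62 mm tall, loose between two trays. Origin at the centre of its underside. Not to be moved.

How it is judged (in metres and radians):
At the end, for the whole second after the job is handed in: Nuts stand bore up in the square tray (within 55 mm of its centre along each side), caps dome up in the round tin (within 60 mm of its centre), bar level in the long tray (within 35 mm lengthwise, 34 mm across): all within 5 mm of its floor, within 0.15 rad (bar 0.1) of flat, at rest (x of nut_a in the frame of square_tray between -0.055 and 0.055 m and y of nut_a in the frame of square_tray between -0.055 and 0.055 m and z of nut_a in the frame of square_tray between 0.01 and 0.022 m and (angle between nut_a's own z axis and vertical below 0.15 rad or angle between nut_a's own z axis and vertical above 2.99 rad) and linear speed of each of nut_a, nut_b, cap_a, cap_b, bar below 0.02 m/s and angular speed of each of nut_a, nut_b, cap_a, cap_b, bar below 0.2 rad/s and x of nut_b in the frame of square_tray between -0.055 and 0.055 m and y of nut_b in the frame of square_tray between -0.055 and 0.055 m and z of nut_b in the frame of square_tray between 0.01 and 0.022 m and (angle between nut_b's own z axis and vertical below 0.15 rad or angle between nut_b's own z axis and vertical above 2.99 rad) and horizontal distance between each of cap_a, cap_b and round_tin below 0.06 m and z of cap_a in the frame of round_tin between 0 and 0.009 m and angle between each of cap_a, cap_b's own z axis and vertical below 0.15 rad and z of cap_b in the frame of round_tin between 0 and 0.009 m and x of bar in the frame of long_tray between -0.035 and 0.035 m and y of bar in the frame of long_tray between -0.034 and 0.034 m and z of bar in the frame of long_tray between 0.01 and 0.02 m and angle between bar's own x axis and vertical between 1.47 and 1.67 rad); the robot touches nothing.
It fails at once if the brick or the jar is pushed more than 20 mm or tipped over (distance of any of brick, jar from where it was at the start of the episode above 0.02 m or angle between any of brick, jar's own z axis and vertical above 0.5 rad).
It also fails if it takes over 120 s, if anything falls off the work surface, if the arm or the gripper's body presses on something with over 40 N, if the wrist force passes 120 N, or if a joint passes its speed limit or range.

## Robot

A 6-joint arm with a two-finger parallel gripper is mounted at the origin on the work surface. World frame = base frame: x ahead of the robot, y to its left, z up, the work surface at z = 0. Lengths are in m, angles in degrees, forces in N, time in s.
With the tool pointing down it reaches from about 0.35 to 0.725 m from the base axis. Payload 4.3 kg.
Tool frame: the origin (TCP) lies between the finger pads; the fingertips stand 11 mm ahead of it and the grasp point (between the pads) lies 8 mm behind it; z points along the fingers, y is the line along which they close (so a half turn about z gives the same grasp; the last joint's range is limited). The gripper opens to 85 mm and grips with 20 to 120 N. Pads are 22 mm wide; open, the fingers measure 114 mm over their backs; the gripper's body (76 mm by 85 mm) begins 54 mm behind the grasp point. The pads swing forward as they close: fully open they stand 13 mm farther back than shut.
Start: joints at [-80.862, 21.618, 4.641, 73.018, 0, 83.68], TCP at [0.153, -0.554, 0.242] pointing down, gripper open.
Joint ranges: [-156.06, 156.06], [-48.1, 94.91], [-58.44, 69.94], [-101.28, 121.22], [-78.64, 73.56], [-180, 180]. Speed limits (degrees/s): [147.25, 147.25, 180, 180, 180, 180].

## Interface

Orientations are given as [roll, pitch, yaw] about the fixed x, y, z axes, in that order (R = Rz(yaw) Ry(pitch) Rx(roll)).
In Python, from workcell import telemetry, cams, job_done, spotter gives the robot as it stands.
- The arm moves only by the tool step_arm, never from a script. Its argument "rows" is a list of rows, each a list of 7 numbers: the shift along the tool's x, y, z in mm, then the turn, a rotation vector about the tool's x, y, z in degrees, then the gripper command: -1 is shut, 1 is fully open, values between are in proportion. In form: [[x, y, z, rx, ry, rz, fingers], ...]. A call has 1 to 5 rows; each row is the pose to reach, as a shift and turn from the pose commanded when the call began, along the tool's axes at that moment; what a row does not reach only later rows make up. A row lasts 1/10 s, in which the tool goes at most 50 mm and 8.59 degrees, less where a joint would pass 70% of its speed; a pose out of reach is approached as far as the arm can. A call with a gripper value outside its range is refused whole. The fingers move at their own pace and stop on an object; "squeeze" is the grip in N (left out, the last holds). Time passes only in rows, so rows that repeat a pose let the fingers close. It gives the time, the measured TCP pose, the force, the opening and the grip force at its end, in the units of the state.
- telemetry.state(): the state, without advancing time (a new reading comes with each control period).
- cams.grab_frame(name): name is "scene" or "top"; returns the picture (384x512x3 uint8, blue, green, red); there is no depth.
- cams.calibration(name): a dict with "mtx" (3x3 intrinsics, pixels), "D" ([k1, k2, p1, p2, k3] as OpenCV has them; the pictures are not rectified), "pose" (4x4, takes a point from camera to world coordinates). Camera axes: x right, y up, looking along -z (the intrinsics and any distortion apply to the point x, -y, -z); pixel columns grow to the right and rows downward; lengths in m; the calibration is good to about 2 mm. A picture is of the moment at which its call begins. calibration takes no time and is no camera call.
- job_done(): hands the job in; it is judged then, once.
Trained networks look in the newest picture that a camera, given by its name, has taken for a name from the list of things; names that differ only in an ending like _2 or _b are one class to them, and where a whole thing is asked for, a point or a joint stands for the part that bears it (a point fixed in the world has none). Each returns a list of dicts, best first, with "p" (0 to 1); they miss things now and then, are a little off and sometimes report something else, mostly with a low value. They report only what shows in the picture. A call takes as long as a camera call.
- spotter.search_frame(target, camera): "extent" ([left, top, width, height] in pixels, round what is visible of it).
The state is a dict: "clock": time; "joint_pos": joint angles; "joint_velocities": joint speeds; "joint_efforts": joint torques, N m; "tool_pos": TCP position; "tool_rot": TCP orientation; "contact_force": force on the tool from outside, world axes, zero at the start; "moment": the same for the moment, N m; "width": opening from 0.0 (shut) to 1.0 (fully open); "finger_force": force on a finger pad.
Only numpy, scipy, OpenCV 4.12 (cv2) and the standard library are available. Lean on these libraries where they do the work, as an engineer would, in place of code of your own. Each camera call takes 0.05 s, during which the arm holds its last target. There are 200 camera calls.

## Working session

There is one attempt and no reset: what is moved stays moved. The work goes in short steps, Python scripts to look and compute and a tool call to move; the robot and the scene stay as the last step left them, time stands still between calls to the robot, and variables do not carry over. Pictures are saved under pics/ and viewed, at most 14 in all, crops included, and the job is handed in when it is done.

Besides the shell and the picture viewer there is one more tool, called after "Call:" as name(argument=value, ...), one argument or row to a line, values as JSON. step_arm: Moves the arm, as the interface text tells. Its arguments: {"type":"object","properties":{"rows":{"type":"array","items":{"type":"array","items":{"type":"number"}}},"squeeze":{"type":"number"}},"required":["rows"]}

```bash
mkdir -p pics
cat > h.py <<'E'
import numpy as np, cv2
from workcell import telemetry, cams, job_done, spotter
def ray(cam,uv,z):
    c=cams.calibration(cam);K=np.array(c["mtx"]);D=np.array(c["D"]);T=np.array(c["pose"])
    p=cv2.undistortPoints(np.array(uv,float).reshape(-1,1,2),K,D).reshape(-1,2)
    d=np.c_[p[:,0],-p[:,1],-np.ones(len(p))]@T[:3,:3].T
    o=T[:3,3]
    return o+d*((z-o[2])/d[:,2])[:,None]
def proj(cam,P):
    c=cams.calibration(cam);K=np.array(c["mtx"]);D=np.array(c["D"]);T=np.array(c["pose"])
    q=(np.atleast_2d(P)-T[:3,3])@T[:3,:3]
    return cv2.projectPoints(q*[1,-1,-1],np.zeros(3),np.zeros(3),K,D)[0].reshape(-1,2)
E
python3 - <<'E'
from h import *
print(telemetry.state())
for n in("top","scene"):
    im=cams.grab_frame(n);cv2.imwrite(f"pics/{n}0.png",cv2.resize(im,(800,600)) if 0 else im)
    print(n,np.round(cams.calibration(n)["pose"],3).tolist())
    for t in("nut_a","cap_a","bar","square_tray","round_tin","long_tray","brick","jar"):
        for r in spotter.search_frame(t,n):
            e=r["extent"];c=[e[0]+e[2]/2,e[1]+e[3]/2]
            print(t,round(r["p"],2),np.round(e,1).tolist(),np.round(ray(n,c,.02)[0],3))
E
```

```text
{'clock': 0.0, 'joint_pos': array([-8.08625427e+01,  2.16600070e+01,  4.56181032e+00,  7.30172004e+01,
        2.48790059e-04,  8.36813634e+01]), 'joint_velocities': array([ 0.01535955, -0.02482309,  0.05462662,  0.06903109,  0.0389918 ,
       -0.04439266]), 'joint_efforts': array([ 9.03128021e-04, -4.63604307e+01,  2.69874716e+01,  2.09641998e-02,
        1.64197036e-04,  2.56056765e-06]), 'tool_pos': array([ 0.15315389, -0.55357133,  0.24137208]), 'tool_rot': array([-1.79885331e+02, -1.29475955e-02,  1.54560807e+01]), 'contact_force': array([-0.4928515 ,  0.09541084, -0.83412972]), 'moment': array([ 0.04612832, -0.0054399 ,  0.01692674]), 'finger_force': 0.0, 'width': 0.9955865579280211}
top [[0.016, 0.996, -0.084, 0.439], [-1.0, 0.015, -0.006, 0.009], [-0.005, 0.084, 0.996, 1.045], [0.0, 0.0, 0.0, 1.0]]
nut_a 0.73 [144.6, 250.5, 16.5, 8.8] [0.329 0.296 0.02 ]
nut_a 0.65 [343.4, 253.7, 19.7, 13.0] [ 0.324 -0.28   0.02 ]
cap_a 0.63 [192.4, 217.0, 17.7, 16.6] [0.417 0.158 0.02 ]
bar 0.59 [302.4, 206.5, 20.5, 33.3] [ 0.428 -0.162  0.02 ]
square_tray 0.64 [347.7, 153.3, 57.7, 50.1] [ 
[... 414 characters left out ...]
 0.761], [0.0, 0.0, 0.0, 1.0]]
nut_a 0.78 [382.8, 219.0, 19.3, 22.6] [0.339 0.298 0.02 ]
nut_a 0.48 [221.7, 112.3, 10.9, 11.7] [ 0.328 -0.273  0.02 ]
cap_a 0.67 [247.6, 171.5, 25.6, 20.4] [ 0.446 -0.013  0.02 ]
cap_a 0.55 [311.8, 207.6, 21.9, 21.7] [0.426 0.17  0.02 ]
bar 0.57 [215.3, 135.1, 21.3, 34.9] [ 0.434 -0.156  0.02 ]
square_tray 0.81 [106.4, 118.9, 74.6, 48.6] [ 0.572 -0.337  0.02 ]
round_tin 0.73 [309.5, 272.3, 89.5, 79.4] [0.566 0.366 0.02 ]
round_tin 0.35 [106.0, 118.4, 73.2, 52.8] [ 0.579 -0.333  0.02 ]
long_tray 0.58 [153.7, 195.0, 80.4, 72.1] [0.665 0.002 0.02 ]
brick 0.74 [214.8, 256.7, 60.7, 64.1] [0.683 0.188 0.02 ]
jar 0.63 [131.6, 171.9, 25.3, 30.2] [ 0.667 -0.191  0.02 ]
```

Run:
```python
import cv2,numpy as np
t=cv2.imread("pics/top0.png");s=cv2.imread("pics/scene0.png")
cv2.imwrite("pics/a.png",cv2.resize(t[100:290,100:420],None,fx=2.5,fy=2.5,interpolation=cv2.INTER_CUBIC))
f=lambda im,u,v:cv2.resize(im[v-25:v+25,u-25:u+25],(260,260),interpolation=cv2.INTER_CUBIC)
r1=np.hstack([f(t,153,255),f(t,353,258),f(t,312,223)]);r2=np.hstack([f(s,392,230),f(s,227,118),f(s,226,152)])
cv2.imwrite("pics/b.png",np.vstack([r1,r2]))
```

```text
(no output)
```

View pics/a.png

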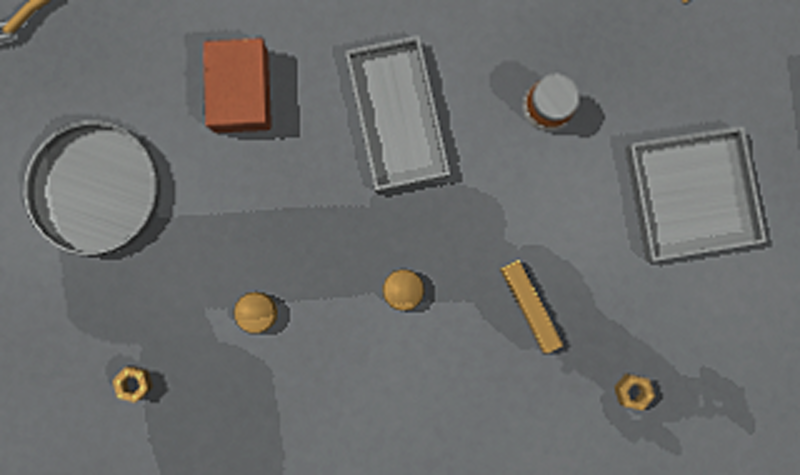

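View pics/b.png

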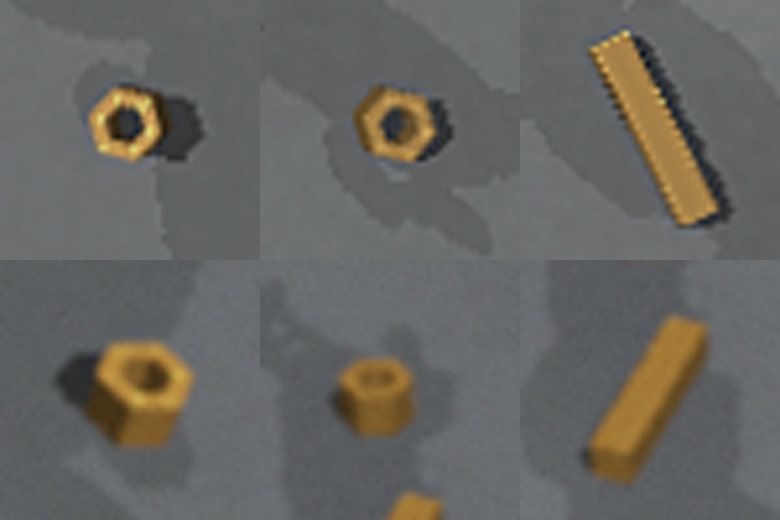

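```bash
cat > fit.py <<'E'
from h import *
from scipy.optimize import minimize
S=8
def shape(k):
    a=np.radians(np.arange(0,360,60)+30);c=np.radians(np.arange(0,360,10))
    if k=="nut": b=np.c_[.0208*np.cos(a),.0208*np.sin(a)];return np.vstack([np.c_[b,0*a+z] for z in(0,.026)])
    if k=="cap": return np.vstack([np.c_[r*np.cos(c),r*np.sin(c),0*c+z] for r,z in((.024,0),(.024,.02),(.018,.025),(.008,.0285))])
    return np.array([[x,y,z] for x in(-.055,.055) for y in(-.011,.011) for z in(0,.022)])
def mask(im):
    h=cv2.cvtColor(im,cv2.COLOR_BGR2HSV)
    return ((h[...,1]>95)&(h[...,0]>8)&(h[...,0]<32)).astype(np.uint8)
def poly(cam,k,p,z0=0):
    P=shape(k);c,s=np.cos(p[2]),np.sin(p[2]);Q=P@np.array([[c,s,0],[-s,c,0],[0,0,1]])+[p[0],p[1],z0]
    return cv2.convexHull(proj(cam,Q).astype(np.float32)).reshape(-1,2)
def fit(k,x,y,yaw,frames,z0=0):
    cs=[]
    for cam,im in frames.items():
        u,v=proj(cam,[[x,y,.012]])[0].astype(int);w=32 if k=="bar" else 20
        m=mask(im)[v-w:v+w,u-w:u+w]
        n,l,st,ce=cv2.connectedComponentsWithStats(m)
        i=1+np.argmin([np.hypot(*(ce[j]-w))-.05*st[j,4] for j in range(1,n)])
        m=(l==i).astype(np.uint8)
        c,_=cv2.findContours(m,cv2.RETR_EXTERNAL,cv2.CHAIN_APPROX_NONE);m=cv2.drawContours(m,c,-1,1,-1)
        cs.append((cam,cv2.resize(m,None,fx=S,fy=S,interpolation=cv2.INTER_NEAREST),np.array([u-w,v-w])))
    def cost(p):
        t=0
        for cam,m,o in cs:
            r=np.zeros_like(m);cv2.fillPoly(r,[np.round((poly(cam,k,p,z0)-o+.5)*S*16-8).astype(np.int32)],1,shift=4)
            t+=(r!=m).sum()/m.sum()
        return t
    best=None
    for y0 in ([yaw] if k!="nut" else np.radians([0,20,40])):
        q=minimize(cost,[x,y,y0],method="Nelder-Mead",options=dict(initial_simplex=np.array([[x,y,y0],[x+.006,y,y0],[x,y+.006,y0],[x,y,y0+.2]]),xatol=1e-4,fatol=1e-4))
        if best is None or q.fun<best.fun: best=q
    return np.round([*best.x[:2]*1000,np.degrees(best.x[2]),best.fun],1)if 0 else (np.round(best.x[:2]*1000,1),round(np.degrees(best.x[2]),1),round(best.fun,3))
E
python3 - <<'E'
from fit import *
F={n:cv2.imread(f"pics/{n}0.png") for n in("top","scene")}
for k,x,y,w in(("nut",.334,.297,0),("nut",.326,-.277,0),("cap",.42,.164,0),("cap",.445,-.015,0),("bar",.43,-.159,np.radians(27))):
    print(k,fit(k,x,y,w,F),*[fit(k,x,y,w,{n:F[n]}) for n in F])
g=lambda l:ray("top",np.array(l)/2.5+100-.3,.025)
for n,l in(("long",[(347,47),(418,38),(450,177),(379,193)]),("sq",[(631,145),(745,129),(768,241),(654,263)])):
    c=g(l);print(n,np.round(c.mean(0),4),[np.degrees(np.arctan2(*(c[(i+1)%4]-c[i])[1::-1])).round(1) for i in range(4)],[np.linalg.norm(c[(i+1)%4]-c[i]).round(3) for i in range(4)])
print("tin",g([(24,188),(158,188),(91,121),(91,255)]).mean(0),"brick",ray("top",np.array([(204,42),(264,38),(268,125),(207,131)])/2.5+100,.05),"jar",ray("top",[[321.6,139.6]],.062))
E
```

```text
nut (array([332.7, 297.4]), np.float64(47.7), np.float64(0.195)) (array([333.3, 298.6]), np.float64(-11.6), np.float64(0.089)) (array([331.8, 297. ]), np.float64(49.3), np.float64(0.065))
nut (array([ 333.6, -282.5]), np.float64(-12.0), np.float64(0.185)) (array([ 333.8, -281.9]), np.float64(-11.9), np.float64(0.067)) (array([ 331.7, -284.6]), np.float64(46.9), np.float64(0.073))
cap (array([418.4, 156.7]), np.float64(19.8), np.float64(0.173)) (array([419.4, 157.2]), np.float64(18.6), np.float64(0.079)) (array([417. , 155.6]), np.float64(22.8), np.float64(0.048))
cap (array([447.1, -13.9]), np.float64(7.6), np.float64(0.193)) (array([447.8, -13.5]), np.float64(6.5), np.float64(0.086)) (array([445.7, -15.1]), np.float64(8.6), np.float64(0.076))Traceback (most recent call last):
  File "<stdin>", line 4, in <module>
  File "fit.py", line 33, in fit
    q=minimize(cost,[x,y,y0],method="Nelder-Mead",options=dict(initial_simplex=np.array([[x,y,y0],[x+.006,y,y0],[x,y+.006,y0],[x,y,y0+.2]]),xatol=1e-4,fatol=1e-4))
    res = _minimize_neldermead(fun, x0, args, callback, bounds=bounds,
                               **options)
    fsim[k] = func(sim[k])
              ~~~~^^^^^^^^
    fx = function(np.copy(x), *(wrapper_args + args))
  File "fit.py", line 28, in cost
    r=np.zeros_like(m);cv2.fillPoly(r,[np.round((poly(cam,k,p,z0)-o+.5)*S*16-8).astype(np.int32)],1,shift=4)
                                                 ~~~~^^^^^^^^^^^^
  File "fit.py", line 14, in poly
    return cv2.convexHull(proj(cam,Q).astype(np.float32)).reshape(-1,2)
                          ~~~~^^^^^^^
  File "h.py", line 10, in proj
    c=cams.calibration(cam);K=np.array(c["mtx"]);D=np.array(c["D"]);T=np.array(c["pose"])
ValueError: time passes only in moves, steps and waits
```

```bash
sed -i 's/c=cams.calibration(cam);/c=cal(cam);/' h.py
cat >> h.py <<'E'
import pickle,os
def cal(n,f="cal.pkl"):
    if not hasattr(cal,"d"):
        if not os.path.exists(f): pickle.dump({k:cams.calibration(k) for k in("top","scene")},open(f,"wb"))
        cal.d=pickle.load(open(f,"rb"))
    return cal.d[n]
E
python3 - <<'E'
from fit import *
F={n:cv2.imread(f"pics/{n}0.png") for n in("top","scene")}
for k,x,y,w in(("bar",.43,-.159,np.radians(27)),):
    print(k,fit(k,x,y,w,F),*[fit(k,x,y,w,{n:F[n]}) for n in F])
g=lambda l:ray("top",np.array(l)/2.5+100-.3,.025)
for n,l in(("long",[(347,47),(418,38),(450,177),(379,193)]),("sq",[(631,145),(745,129),(768,241),(654,263)])):
    c=g(l);print(n,np.round(c.mean(0),4),[np.degrees(np.arctan2(*(c[(i+1)%4]-c[i])[1::-1])).round(1) for i in range(4)],[np.linalg.norm(c[(i+1)%4]-c[i]).round(3) for i in range(4)])
print("tin",g([(24,188),(158,188),(91,121),(91,255)]).mean(0),"brick",ray("top",np.array([(204,42),(264,38),(268,125),(207,131)])/2.5+100,.05).round(3).tolist(),"jar",ray("top",[[321.6,139.6]],.062))
print(telemetry.state()["clock"])
E
```

```text
bar (array([ 431. , -162.4]), np.float64(27.8), np.float64(0.188)) (array([ 431.2, -161.7]), np.float64(28.1), np.float64(0.083)) (array([ 429. , -164.5]), np.float64(27.6), np.float64(0.069))
long [ 0.6523 -0.0048  0.025 ] [np.float64(-81.7), np.float64(-166.7), np.float64(103.7), np.float64(13.2)] [np.float64(0.084), np.float64(0.168), np.float64(0.084), np.float64(0.176)]
sq [ 0.5633 -0.3576  0.025 ] [np.float64(-80.9), np.float64(-169.3), np.float64(101.3), np.float64(10.6)] [np.float64(0.139), np.float64(0.134), np.float64(0.139), np.float64(0.139)]
tin [0.55985026 0.35255379 0.025     ] brick [[0.726, 0.219, 0.05], [0.732, 0.15, 0.05], [0.63, 0.142, 0.05], [0.623, 0.212, 0.05]] jar [[ 0.66290082 -0.17994777  0.062     ]]
0.9
```

```bash
cat > plan.py <<'E'
import sys
from h import *
a=[float(v) for v in sys.argv[1:]]; s=telemetry.state(); p=np.array(s["tool_pos"]); y=s["tool_rot"][2]
for x,yy,z,w in zip(a[0::4],a[1::4],a[2::4],a[3::4]):
    d=np.array([x,yy,z])/1000-p;r=np.radians(y)
    t=[d[0]*np.cos(r)+d[1]*np.sin(r),d[0]*np.sin(r)-d[1]*np.cos(r),-d[2]]
    print(np.round(np.array(t)*1000,1),"rz",round((y-w+180)%360-180,1))
print(s["clock"],p.round(4),np.round(s["tool_rot"],1),s["joint_pos"].round(0))
E
python3 plan.py 333 -282 100 18
```

```text
[ 245.8 -214.5  142.3] rz -2.5
0.9 [ 0.1533 -0.5542  0.2423] [180.    0.   15.5] [-81.  22.   5.  73.  -0.  84.]
```

Call:
step_arm(
  rows=[
    [246,-214,142,0,0,-2.5,1],
    [246,-214,142,0,0,-2.5,1],
    [246,-214,142,0,0,-2.5,1],
    [246,-214,142,0,0,-2.5,1],
    [246,-214,142,0,0,-2.5,1],
  ],
)

```text
clock: 1.4
tool_pos: [0.2806, -0.3617, 0.142]
tool_rot: [179.9, -0.0, 17.9]
contact_force: [1.6, -1.2, 0.3]
width: 1.003
finger_force: 0.0
```

```bash
python3 plan.py 333 -282 100 18 333 -282 50 18
```

```text
[ 74.4 -59.7  42. ] rz -0.1
[ 74.4 -59.7  92. ] rz -0.1
1.4 [ 0.2806 -0.3617  0.142 ] [179.9  -0.   17.9] [-60.  12. -25.  54.   0. 102.]
```

Call:
step_arm(
  rows=[
    [74,-62,42,0,0,0,1],
    [74,-62,42,0,0,0,1],
    [74,-62,42,0,0,0,1],
    [74,-62,42,0,0,0,1],
    [74,-62,42,0,0,0,1],
  ],
)

```text
clock: 1.9
tool_pos: [0.3314, -0.2827, 0.1012]
tool_rot: [179.9, -0.0, 17.9]
contact_force: [-0.6, -0.0, -0.3]
width: 0.999
finger_force: 0.0
```

```bash
python3 plan.py 333 -282 13 18
```

```text
[ 1.7 -0.1 88.2] rz -0.1
1.9 [ 0.3314 -0.2827  0.1012] [179.9  -0.   17.9] [-49.  12. -31.  47.  -0. 113.]
```

Call:
step_arm(
  rows=[
    [1,0,45,0,0,0,1],
    [1,0,88,0,0,0,1],
    [1,0,88,0,0,0,1],
    [1,0,88,0,0,0,-1],
    [1,0,88,0,0,0,-1],
  ],
  squeeze=50,
)

```text
clock: 2.4
tool_pos: [0.3331, -0.2832, 0.0145]
tool_rot: [179.8, -0.1, 17.9]
contact_force: [-0.1, 0.2, 0.2]
width: 0.696
finger_force: 0.0
```

Call:
step_arm(
  rows=[
    [0,0,0,0,0,0,-1],
    [0,0,0,0,0,0,-1],
    [0,0,0,0,0,0,-1],
    [0,0,0,0,0,0,-1],
    [0,0,0,0,0,0,-1],
  ],
)

```text
clock: 2.9
tool_pos: [0.3334, -0.2828, 0.0145]
tool_rot: [179.8, -0.1, 18.0]
contact_force: [-0.5, 0.1, 7.0]
width: 0.41
finger_force: 49.8
```

Call:
step_arm(
  rows=[
    [0,0,-20,0,0,0,-1],
    [0,0,-60,0,0,0,-1],
    [0,0,-105,0,0,0,-1],
    [0,0,-105,0,0,0,-1],
  ],
)

```text
clock: 3.3
tool_pos: [0.3354, -0.2847, 0.1239]
tool_rot: [179.4, -0.3, 18.0]
contact_force: [0.8, -0.8, -0.2]
width: 0.408
finger_force: 50.8
```

```bash
python3 plan.py 589 -353 118 10.5
```

```text
[220.1 143.2   5.9] rz 7.5
3.3 [ 0.3354 -0.2847  0.1239] [179.4  -0.3  18. ] [-49.  10. -29.  50.  -0. 113.]
```

Call:
step_arm(
  rows=[
    [220,143,2,0,0,7.5,-1],
    [220,143,2,0,0,7.5,-1],
    [220,143,2,0,0,7.5,-1],
    [220,143,2,0,0,7.5,-1],
    [220,143,2,0,0,7.5,-1],
  ],
)

```text
clock: 3.8
tool_pos: [0.5753, -0.3461, 0.1154]
tool_rot: [180.0, -0.0, 10.5]
contact_force: [1.0, -1.2, -0.6]
width: 0.408
finger_force: 50.7
```

Call:
step_arm(
  rows=[
    [9,7,0,0,0,0,-1],
    [9,7,0,0,0,0,-1],
    [9,7,0,0,0,0,-1],
  ],
)

```text
clock: 4.1
tool_pos: [0.5829, -0.3508, 0.115]
tool_rot: [-179.9, 0.1, 10.5]
contact_force: [0.6, -1.0, -0.4]
width: 0.416
finger_force: 50.7
```

```bash
python3 plan.py 589 -353 19 10.5
```

```text
[ 5.6  3.2 96. ] rz -0.0
4.1 [ 0.5829 -0.3508  0.115 ] [-1.799e+02  1.000e-01  1.050e+01] [-36.  37.  11.  64.  -0. 133.]
```

Call:
step_arm(
  rows=[
    [4,3,45,0,0,0,-1],
    [5,3,80,0,0,0,-1],
    [5,3,95,0,0,0,-1],
    [5,3,95,0,0,0,-1],
    [5,3,95,0,0,0,-1],
  ],
)

```text
clock: 4.6
tool_pos: [0.5883, -0.3533, 0.0215]
tool_rot: [180.0, 0.0, 10.4]
contact_force: [0.9, -0.6, -1.3]
width: 0.407
finger_force: 52.6
```

Call:
step_arm(
  rows=[
    [0,0,0,0,0,0,0.2],
    [0,0,0,0,0,0,0.2],
    [0,0,0,0,0,0,0.2],
  ],
)

```text
clock: 4.9
tool_pos: [0.5895, -0.3537, 0.0215]
tool_rot: [179.9, -0.1, 10.5]
contact_force: [0.1, -0.6, -0.4]
width: 0.601
finger_force: 0.0
```

Call:
step_arm(
  rows=[
    [0,0,-30,0,0,0,0.2],
    [0,0,-70,0,0,0,0.2],
    [0,0,-100,0,0,0,1],
    [0,0,-100,0,0,0,1],
  ],
)

```text
clock: 5.3
tool_pos: [0.5922, -0.3556, 0.127]
tool_rot: [179.5, -0.4, 10.5]
contact_force: [1.0, -1.0, 0.7]
width: 0.919
finger_force: 0.0
```

```bash
python3 plan.py 431 -162 80 28
```

```text
[-123.4 -219.7   47. ] rz -17.5
5.3 [ 0.5922 -0.3556  0.127 ] [179.5  -0.4  10.5] [-36.  38.  13.  65.  -0. 133.]
```

Call:
step_arm(
  rows=[
    [-124,-220,42,0,0,-17.5,1],
    [-124,-220,42,0,0,-17.5,1],
    [-124,-220,42,0,0,-17.5,1],
    [-124,-220,42,0,0,-17.5,1],
    [-124,-220,42,0,0,-17.5,1],
  ],
)

```text
clock: 5.8
tool_pos: [0.4293, -0.1625, 0.0789]
tool_rot: [-180.0, -0.0, 27.9]
contact_force: [0.6, 0.4, 0.2]
width: 1.002
finger_force: 0.0
```

Call:
step_arm(
  rows=[
    [-4,-2,0,0,0,0,1],
    [-4,-2,0,0,0,0,1],
    [-4,-2,0,0,0,0,1],
  ],
)

```text
clock: 6.1
tool_pos: [0.4282, -0.1653, 0.0802]
tool_rot: [179.8, -0.1, 27.9]
contact_force: [-0.3, 0.2, -0.2]
width: 0.996
finger_force: 0.0
```

```bash
python3 plan.py 431 -162 12 28
```

```text
[ 4.  -1.6 68.2] rz -0.1
6.1 [ 0.4282 -0.1653  0.0802] [ 1.798e+02 -1.000e-01  2.790e+01] [-29.  15. -30.  44.  -0. 123.]
```

Call:
step_arm(
  rows=[
    [4,-2,40,0,0,0,1],
    [4,-2,66,0,0,0,1],
    [4,-2,66,0,0,0,1],
    [4,-2,66,0,0,0,-1],
    [4,-2,66,0,0,0,-1],
  ],
  squeeze=80,
)

```text
clock: 6.6
tool_pos: [0.4312, -0.1619, 0.015]
tool_rot: [179.8, -0.1, 27.9]
contact_force: [0.4, 0.3, 0.1]
width: 0.692
finger_force: 0.0
```

Call:
step_arm(
  rows=[
    [0,0,0,0,0,0,-1],
    [0,0,0,0,0,0,-1],
    [0,0,0,0,0,0,-1],
    [0,0,0,0,0,0,-1],
    [0,0,0,0,0,0,-1],
  ],
)

```text
clock: 7.1
tool_pos: [0.4301, -0.1612, 0.0148]
tool_rot: [179.9, -0.1, 28.0]
contact_force: [-2.0, 0.3, 6.4]
width: 0.239
finger_force: 79.2
```

Call:
step_arm(
  rows=[
    [0,0,-20,0,0,0,-1],
    [0,0,-60,0,0,0,-1],
    [0,0,-100,0,0,0,-1],
    [0,0,-100,0,0,0,-1],
  ],
)

```text
clock: 7.5
tool_pos: [0.4325, -0.1623, 0.1185]
tool_rot: [179.5, -0.3, 28.0]
contact_force: [1.7, -0.4, -2.6]
width: 0.235
finger_force: 79.3
```

```bash
python3 plan.py 652 -5 115 12.5
```

```text
[267.6 -36.    3.5] rz 15.5
7.5 [ 0.4325 -0.1623  0.1185] [179.5  -0.3  28. ] [-28.  13. -27.  50.  -0. 124.]
```

Call:
step_arm(
  rows=[
    [268,-36,0,0,0,15.5,-1],
    [268,-36,0,0,0,15.5,-1],
    [268,-36,0,0,0,15.5,-1],
    [268,-36,0,0,0,15.5,-1],
    [268,-36,0,0,0,15.5,-1],
  ],
)

```text
clock: 8.0
tool_pos: [0.6286, -0.0163, 0.1117]
tool_rot: [-180.0, 0.1, 12.5]
contact_force: [1.1, -0.9, -2.7]
width: 0.237
finger_force: 79.1
```

Call:
step_arm(
  rows=[
    [20,2,0,0,0,0,-1],
    [20,2,0,0,0,0,-1],
    [20,2,0,0,0,0,-1],
  ],
)

```text
clock: 8.3
tool_pos: [0.6471, -0.0153, 0.1115]
tool_rot: [-180.0, 0.2, 12.5]
contact_force: [0.1, 0.6, -3.0]
width: 0.237
finger_force: 79.2
```

```bash
python3 plan.py 652 -5 20 12.5
```

```text
[ 7.  -9.  91.5] rz -0.0
8.3 [ 0.6471 -0.0153  0.1115] [-180.     0.2   12.5] [ -7.  34.   4.  61.  -0. 161.]
```

Call:
step_arm(
  rows=[
    [7,-9,0,0,0,0,-1],
    [7,-9,45,0,0,0,-1],
    [7,-9,80,0,0,0,-1],
    [7,-9,91,0,0,0,-1],
    [7,-9,91,0,0,0,-1],
  ],
)

```text
clock: 8.8
tool_pos: [0.6508, -0.0049, 0.0215]
tool_rot: [-179.9, 0.2, 12.4]
contact_force: [-0.2, -0.1, -3.7]
width: 0.238
finger_force: 80.0
```

Call:
step_arm(
  rows=[
    [0,0,0.5,0,0,0,-1],
    [0,0,0.5,0,0,0,-0.2],
    [0,0,0.5,0,0,0,-0.2],
    [0,0,0.5,0,0,0,-0.2],
  ],
)

```text
clock: 9.2
tool_pos: [0.6544, -0.0054, 0.0235]
tool_rot: [179.9, -0.2, 12.4]
contact_force: [-0.4, -0.6, -0.3]
width: 0.399
finger_force: 0.0
```

Released. Next the middle cap.

Call:
step_arm(
  rows=[
    [0,0,-30,0,0,0,-0.2],
    [0,0,-70,0,0,0,-0.2],
    [0,0,-95,0,0,0,1],
    [0,0,-95,0,0,0,1],
  ],
)

```text
clock: 9.6
tool_pos: [0.657, -0.0056, 0.1228]
tool_rot: [179.8, -0.6, 12.5]
contact_force: [1.2, -0.6, 1.3]
width: 0.726
finger_force: 0.0
```

```bash
python3 plan.py 447 -14 90 70
```

```text
[-206.9  -37.1   32.8] rz -57.5
9.6 [ 0.657  -0.0056  0.1228] [179.8  -0.6  12.5] [ -6.  34.   6.  62.  -0. 162.]
```

Call:
step_arm(
  rows=[
    [-204,-37,25,0,0,-57.5,1],
    [-204,-37,25,0,0,-57.5,1],
    [-204,-37,25,0,0,-57.5,1],
    [-204,-37,25,0,0,-57.5,1],
    [-204,-37,25,0,0,-57.5,1],
  ],
)

```text
clock: 10.1
tool_pos: [0.4343, -0.0115, 0.0883]
tool_rot: [-179.2, 0.4, 55.8]
contact_force: [-1.1, 0.8, -0.4]
width: 0.996
finger_force: 0.0
```

Call:
step_arm(
  rows=[
    [0,0,0,0,0,-15,1],
    [0,0,0,0,0,-15,1],
    [0,0,0,0,0,-15,1],
  ],
)

```text
clock: 10.4
tool_pos: [0.4456, -0.0131, 0.0918]
tool_rot: [-180.0, 0.0, 70.4]
contact_force: [0.5, 0.1, -0.1]
width: 1.003
finger_force: 0.0
```

```bash
python3 plan.py 447 -14 12 70
```

```text
[-0.4  1.7 79.8] rz 0.4
10.4 [ 0.4456 -0.0131  0.0918] [-180.     0.    70.4] [-10.  13. -31.  46.  -0. 100.]
```

Call:
step_arm(
  rows=[
    [0,1.5,45,0,0,0,1],
    [0,1.5,82,0,0,0,1],
    [0,1.5,82,0,0,0,1],
    [0,1.5,82,0,0,0,-1],
    [0,1.5,82,0,0,0,-1],
  ],
  squeeze=60,
)

```text
clock: 10.9
tool_pos: [0.4489, -0.0138, 0.0116]
tool_rot: [179.9, -0.0, 70.4]
contact_force: [0.4, -0.5, 0.7]
width: 0.692
finger_force: 0.0
```

Call:
step_arm(
  rows=[
    [0,0,0,0,0,0,-1],
    [0,0,0,0,0,0,-1],
    [0,0,0,0,0,0,-1],
    [0,0,0,0,0,0,-1],
    [0,0,0,0,0,0,-1],
  ],
)

```text
clock: 11.4
tool_pos: [0.4494, -0.0139, 0.0123]
tool_rot: [179.8, -0.0, 70.4]
contact_force: [-1.6, 0.1, 6.2]
width: 0.534
finger_force: 61.4
```

Call:
step_arm(
  rows=[
    [0,0,-20,0,0,0,-1],
    [0,0,-60,0,0,0,-1],
    [0,0,-105,0,0,0,-1],
    [0,0,-105,0,0,0,-1],
    [0,0,-105,0,0,0,-1],
  ],
)

```text
clock: 11.9
tool_pos: [0.4493, -0.0139, 0.1172]
tool_rot: [179.7, -0.0, 70.4]
contact_force: [-1.1, 0.6, -2.8]
width: 0.535
finger_force: 62.6
```

```bash
python3 plan.py 544 378 115 122
python3 - <<'E'
from h import *
t=cams.grab_frame("top");s=cams.grab_frame("scene")
f=lambda im,u,v,w:cv2.resize(im[v-w:v+w,u-w:u+w],(390,390),interpolation=cv2.INTER_CUBIC)
cv2.imwrite("pics/c.png",np.hstack([f(s,235,140,60),f(s,150,190,75)]))
cv2.imwrite("pics/top1.png",t)
E
```

```text
[401.  -42.1   2.2] rz -51.6
11.9 [ 0.4493 -0.0139  0.1172] [179.7  -0.   70.4] [-10.  12. -28.  50.  -0. 100.]
```

View pics/c.png

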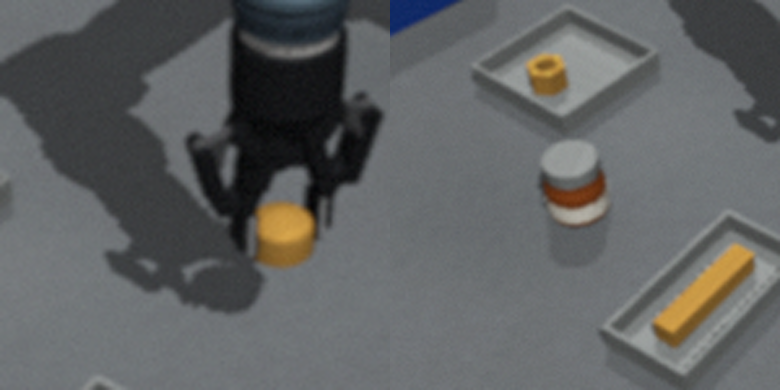

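Call:
step_arm(
  rows=[
    [401,-42,0,0,0,-51.6,-1],
    [401,-42,0,0,0,-51.6,-1],
    [401,-42,0,0,0,-51.6,-1],
    [401,-42,0,0,0,-51.6,-1],
    [401,-42,0,0,0,-51.6,-1],
  ],
)

```text
clock: 12.5
tool_pos: [0.5049, 0.2309, 0.113]
tool_rot: [-179.8, 0.0, 113.7]
contact_force: [0.2, -0.6, -1.8]
width: 0.537
finger_force: 62.5
```

```bash
python3 plan.py 544 378 115 122
```

```text
[118.9  95.   -2. ] rz -8.3
12.5 [0.5049 0.2309 0.113 ] [-179.8    0.   113.7] [ 18.  24. -12.  54.  -0.  84.]
```

Call:
step_arm(
  rows=[
    [118,95,0,0,0,-8.3,-1],
    [118,95,0,0,0,-8.3,-1],
    [118,95,0,0,0,-8.3,-1],
    [118,95,0,0,0,-8.3,-1],
    [118,95,0,0,0,-8.3,-1],
  ],
)

```text
clock: 13.0
tool_pos: [0.5451, 0.3759, 0.1122]
tool_rot: [-179.8, 0.0, 121.8]
contact_force: [-0.3, -0.2, -1.9]
width: 0.532
finger_force: 62.7
```

```bash
python3 plan.py 544 378 17 122
```

```text
[ 2.4  0.2 95.2] rz -0.2
13.0 [0.5451 0.3759 0.1122] [-179.8    0.   121.8] [29. 35.  7. 62. -0. 87.]
```

Call:
step_arm(
  rows=[
    [2,0,45,0,0,0,-1],
    [2,0,80,0,0,0,-1],
    [2,0,95,0,0,0,-1],
    [2,0,95,0,0,0,-1],
    [2,0,95,0,0,0,-1],
  ],
)

```text
clock: 13.5
tool_pos: [0.5443, 0.3749, 0.0191]
tool_rot: [-179.8, 0.0, 121.6]
contact_force: [0.4, 0.1, -1.7]
width: 0.534
finger_force: 64.8
```

Call:
step_arm(
  rows=[
    [0,0,0,0,0,0,0.45],
    [0,0,0,0,0,0,0.45],
    [0,0,0,0,0,0,0.45],
  ],
)

```text
clock: 13.8
tool_pos: [0.546, 0.3771, 0.0207]
tool_rot: [179.9, 0.0, 121.7]
contact_force: [0.6, -0.2, 0.5]
width: 0.727
finger_force: 0.0
```

Call:
step_arm(
  rows=[
    [0,0,-30,0,0,0,0.45],
    [0,0,-70,0,0,0,0.45],
    [0,0,-100,0,0,0,1],
    [0,0,-100,0,0,0,1],
  ],
)

```text
clock: 14.2
tool_pos: [0.5489, 0.3791, 0.1263]
tool_rot: [179.4, 0.0, 121.7]
contact_force: [1.6, -0.2, 0.3]
width: 0.996
finger_force: 0.0
```

```bash
python3 plan.py 418 157 90 122
```

```text
[-120.2 -228.1   36.3] rz -0.3
14.2 [0.5489 0.3791 0.1263] [179.4   0.  121.7] [29. 35.  8. 63. -0. 87.]
```

Call:
step_arm(
  rows=[
    [-120,-225,30,0,0,0,1],
    [-120,-225,30,0,0,0,1],
    [-120,-225,30,0,0,0,1],
    [-120,-225,30,0,0,0,1],
    [-120,-225,30,0,0,0,1],
  ],
)

```text
clock: 14.7
tool_pos: [0.4189, 0.1611, 0.0901]
tool_rot: [-180.0, 0.0, 121.7]
contact_force: [0.5, -1.0, 0.2]
width: 1.004
finger_force: 0.0
```

Call:
step_arm(
  rows=[
    [0,-6,0,0,0,0,1],
    [0,-6,0,0,0,0,1],
    [0,-6,0,0,0,0,1],
  ],
)

```text
clock: 15.0
tool_pos: [0.4168, 0.1602, 0.0912]
tool_rot: [179.9, 0.0, 121.7]
contact_force: [1.0, 0.3, 0.3]
width: 0.999
finger_force: 0.0
```

```bash
python3 plan.py 418 157 12 122
```

```text
[-3.3 -0.6 79.2] rz -0.3
15.0 [0.4168 0.1602 0.0912] [179.9   0.  121.7] [ 13.  13. -31.  46.   0.  71.]
```

Call:
step_arm(
  rows=[
    [-3,0,45,0,0,0,1],
    [-3,0,81,0,0,0,1],
    [-3,0,81,0,0,0,1],
    [-3,0,81,0,0,0,-1],
    [-3,0,81,0,0,0,-1],
  ],
)

```text
clock: 15.5
tool_pos: [0.4191, 0.1579, 0.0114]
tool_rot: [179.8, 0.1, 121.8]
contact_force: [0.5, -0.1, -0.7]
width: 0.685
finger_force: 0.0
```

Call:
step_arm(
  rows=[
    [0,0,0,0,0,0,-1],
    [0,0,0,0,0,0,-1],
    [0,0,0,0,0,0,-1],
    [0,0,0,0,0,0,-1],
    [0,0,0,0,0,0,-1],
  ],
)

```text
clock: 16.0
tool_pos: [0.4193, 0.1577, 0.0121]
tool_rot: [179.7, 0.1, 121.7]
contact_force: [-0.7, 0.6, 4.7]
width: 0.538
finger_force: 61.4
```

Call:
step_arm(
  rows=[
    [0,0,-20,0,0,0,-1],
    [0,0,-60,0,0,0,-1],
    [0,0,-105,0,0,0,-1],
    [0,0,-105,0,0,0,-1],
    [0,0,-105,0,0,0,-1],
  ],
)

```text
clock: 16.5
tool_pos: [0.4189, 0.1574, 0.117]
tool_rot: [179.7, 0.1, 121.7]
contact_force: [0.1, -0.2, -1.9]
width: 0.538
finger_force: 62.3
```

```bash
python3 plan.py 576 327 115 122
python3 - <<'E'
from fit import *
F={n:cams.grab_frame(n) for n in("top","scene")}
print(fit("cap",.545,.377,0,F,.004),fit("bar",.654,-.005,.22,F,.004),fit("nut",.589,-.353,0,F,.004))
E
```

```text
[ 61.7 222.8   2. ] rz -0.3
16.5 [0.4189 0.1574 0.117 ] [1.797e+02 1.000e-01 1.217e+02] [ 12.  12. -29.  49.  -0.  71.]
(array([543.7, 375.1]), np.float64(7.2), np.float64(0.181)) (array([654.2,  -5.1]), np.float64(12.7), np.float64(0.225)) (array([ 589.3, -354.1]), np.float64(-22.8), np.float64(0.238))
```

Call:
step_arm(
  rows=[
    [62,223,0,0,0,0,-1],
    [62,223,0,0,0,0,-1],
    [62,223,0,0,0,0,-1],
    [62,223,0,0,0,0,-1],
    [62,223,0,0,0,0,-1],
  ],
)

```text
clock: 17.1
tool_pos: [0.5749, 0.3289, 0.1122]
tool_rot: [-179.9, -0.0, 121.8]
contact_force: [0.4, -0.1, -1.2]
width: 0.542
finger_force: 62.3
```

Call:
step_arm(
  rows=[
    [0,0,0,0,0,0,-1],
    [0,0,0,0,0,0,-1],
    [0,0,0,0,0,0,-1],
  ],
)

```text
clock: 17.4
tool_pos: [0.5724, 0.3256, 0.1133]
tool_rot: [-179.8, -0.0, 121.7]
contact_force: [-0.3, -0.1, -1.2]
width: 0.536
finger_force: 62.4
```

```bash
python3 plan.py 577 326 17 122
```

```text
[-2.1  4.1 96.3] rz -0.3
17.4 [0.5724 0.3256 0.1133] [-179.8   -0.   121.7] [24. 35.  7. 62. -0. 82.]
```

Call:
step_arm(
  rows=[
    [-2,4,45,0,0,0,-1],
    [-2,4,80,0,0,0,-1],
    [-2,4,96,0,0,0,-1],
    [-2,4,96,0,0,0,-1],
    [-2,4,96,0,0,0,-1],
  ],
)

```text
clock: 17.9
tool_pos: [0.5774, 0.326, 0.0187]
tool_rot: [-179.9, -0.0, 121.6]
contact_force: [-0.2, -0.1, -0.1]
width: 0.536
finger_force: 64.8
```

Call:
step_arm(
  rows=[
    [0,0,0,0,0,0,0.45],
    [0,0,0,0,0,0,0.45],
    [0,0,0,0,0,0,0.45],
  ],
)

```text
clock: 18.2
tool_pos: [0.579, 0.3273, 0.0195]
tool_rot: [179.9, 0.0, 121.7]
contact_force: [-0.1, -0.2, 0.5]
width: 0.725
finger_force: 0.0
```

Call:
step_arm(
  rows=[
    [0,0,-30,0,0,0,0.45],
    [0,0,-70,0,0,0,0.45],
    [0,0,-100,0,0,0,1],
    [0,0,-100,0,0,0,1],
  ],
)

```text
clock: 18.6
tool_pos: [0.5821, 0.3289, 0.125]
tool_rot: [179.4, 0.1, 121.7]
contact_force: [0.7, -0.2, 0.6]
width: 1.0
finger_force: 0.0
```

```bash
python3 plan.py 332.7 297.5 90 78
```

```text
[ 104.4 -228.7   35. ] rz 43.7
18.6 [0.5821 0.3289 0.125 ] [1.794e+02 1.000e-01 1.217e+02] [24. 35.  9. 63. -0. 82.]
```

Call:
step_arm(
  rows=[
    [104,-225,30,0,0,43.7,1],
    [104,-225,30,0,0,43.7,1],
    [104,-225,30,0,0,43.7,1],
    [104,-225,30,0,0,43.7,1],
    [104,-225,30,0,0,43.7,1],
  ],
)

```text
clock: 19.1
tool_pos: [0.3301, 0.2968, 0.088]
tool_rot: [-180.0, 0.0, 78.4]
contact_force: [-0.4, 2.2, -0.5]
width: 0.996
finger_force: 0.0
```

Call:
step_arm(
  rows=[
    [0,0,0,0,0,0,1],
    [0,0,0,0,0,0,1],
    [0,0,0,0,0,0,1],
  ],
)

```text
clock: 19.4
tool_pos: [0.3341, 0.2983, 0.0893]
tool_rot: [179.9, -0.1, 78.8]
contact_force: [0.4, 0.6, -0.4]
width: 1.001
finger_force: 0.0
```

```bash
python3 plan.py 332.7 297.5 13 78
```

```text
[-1.1 -1.2 76.3] rz 0.8
19.4 [0.3341 0.2983 0.0893] [ 1.799e+02 -1.000e-01  7.880e+01] [ 34.  14. -31.  45.  -0. 135.]
```

Call:
step_arm(
  rows=[
    [-1,-1,45,0,0,0.8,1],
    [-1,-1,76,0,0,0.8,1],
    [-1,-1,76,0,0,0.8,1],
    [-1,-1,76,0,0,0.8,-1],
    [-1,-1,76,0,0,0.8,-1],
  ],
  squeeze=50,
)

```text
clock: 19.9
tool_pos: [0.3335, 0.2979, 0.0144]
tool_rot: [179.9, -0.1, 77.9]
contact_force: [0.5, -0.3, -1.1]
width: 0.697
finger_force: 0.0
```

Call:
step_arm(
  rows=[
    [0,0,0,0,0,0,-1],
    [0,0,0,0,0,0,-1],
    [0,0,0,0,0,0,-1],
    [0,0,0,0,0,0,-1],
    [0,0,0,0,0,0,-1],
  ],
)

```text
clock: 20.4
tool_pos: [0.3331, 0.2977, 0.0145]
tool_rot: [179.8, -0.2, 77.9]
contact_force: [0.7, -0.1, 5.4]
width: 0.414
finger_force: 50.2
```

Call:
step_arm(
  rows=[
    [0,0,-20,0,0,0,-1],
    [0,0,-60,0,0,0,-1],
    [0,0,-105,0,0,0,-1],
    [0,0,-105,0,0,0,-1],
    [0,0,-105,0,0,0,-1],
  ],
)

```text
clock: 20.9
tool_pos: [0.3324, 0.2975, 0.1193]
tool_rot: [179.8, -0.2, 77.9]
contact_force: [-0.6, 1.1, -2.1]
width: 0.411
finger_force: 50.8
```

```bash
python3 plan.py 528 -365 115 10.5 440 0 115 44
```

```text
[-607.   329.7    4.3] rz 67.4
[-268.5  167.4    4.3] rz 33.9
20.9 [0.3324 0.2975 0.1193] [179.8  -0.2  77.9] [ 34.  11. -28.  50.  -0. 136.]
```

Call:
step_arm(
  rows=[
    [-607,330,2,0,0,67,-1],
    [-607,330,2,0,0,67,-1],
    [-607,330,2,0,0,67,-1],
    [-607,330,2,0,0,67,-1],
    [-607,330,2,0,0,67,-1],
  ],
)

```text
clock: 21.4
tool_pos: [0.4007, 0.0552, 0.1156]
tool_rot: [-179.9, 0.1, 34.6]
contact_force: [1.8, 0.7, -1.3]
width: 0.408
finger_force: 50.8
```

```bash
python3 plan.py 528 -365 115 10.5
```

```text
[-134.   418.1    0.6] rz 24.1
21.4 [0.4007 0.0552 0.1156] [-1.799e+02  1.000e-01  3.460e+01] [ -1.   8. -34.  49.   0. 144.]
```

Call:
step_arm(
  rows=[
    [-134,418,0,0,0,24,-1],
    [-134,418,0,0,0,24,-1],
    [-134,418,0,0,0,24,-1],
    [-134,418,0,0,0,24,-1],
    [-134,418,0,0,0,24,-1],
  ],
)

```text
clock: 21.9
tool_pos: [0.4747, -0.1833, 0.1152]
tool_rot: [-179.9, 0.1, 10.9]
contact_force: [1.2, 0.9, -1.7]
width: 0.413
finger_force: 50.8
```

```bash
python3 plan.py 528 -365 115 10.5
```

```text
[ 17.9 188.5   0.2] rz 0.4
21.9 [ 0.4747 -0.1833  0.1152] [-1.799e+02  1.000e-01  1.090e+01] [-28.  19. -19.  52.   0. 141.]
```

Call:
step_arm(
  rows=[
    [18,186,0,0,0,0,-1],
    [18,186,0,0,0,0,-1],
    [18,186,0,0,0,0,-1],
    [18,186,0,0,0,0,-1],
    [18,186,0,0,0,0,-1],
  ],
)

```text
clock: 22.4
tool_pos: [0.5289, -0.3656, 0.1144]
tool_rot: [180.0, 0.1, 10.7]
contact_force: [-0.6, 0.9, -1.6]
width: 0.41
finger_force: 50.9
```

```bash
python3 plan.py 528 -365 20 10.5
```

```text
[-0.8 -0.8 94.4] rz 0.2
22.4 [ 0.5289 -0.3656  0.1144] [1.80e+02 1.00e-01 1.07e+01] [-40.  33.   3.  60.  -0. 129.]
```

Call:
step_arm(
  rows=[
    [-1,-1,45,0,0,0,-1],
    [-1,-1,80,0,0,0,-1],
    [-1,-1,95,0,0,0,-1],
    [-1,-1,95,0,0,0,-1],
    [-1,-1,95,0,0,0,-1],
  ],
)

```text
clock: 22.9
tool_pos: [0.5264, -0.3584, 0.0202]
tool_rot: [-179.8, 0.1, 11.0]
contact_force: [-0.1, 0.8, -2.3]
width: 0.411
finger_force: 53.6
```

Call:
step_arm(
  rows=[
    [0,0,0,0,0,0,0.2],
    [0,0,0,0,0,0,0.2],
    [0,0,0,0,0,0,0.2],
  ],
)

```text
clock: 23.2
tool_pos: [0.5281, -0.3604, 0.0225]
tool_rot: [180.0, -0.0, 11.0]
contact_force: [-0.3, 0.2, 0.2]
width: 0.598
finger_force: 0.0
```

Call:
step_arm(
  rows=[
    [0,0,-40,0,0,0,0.2],
    [0,0,-80,0,0,0,0.2],
    [-120,0,-120,0,0,0,0.2],
    [-120,0,-120,0,0,0,0.2],
    [-120,0,-120,0,0,0,0.2],
  ],
)

```text
clock: 23.7
tool_pos: [0.4079, -0.384, 0.1442]
tool_rot: [179.9, -0.0, 10.9]
contact_force: [-0.1, 0.3, -0.8]
width: 0.596
finger_force: 0.0
```

Run:
```python
from fit import *
F={n:cams.grab_frame(n) for n in("top","scene")}
for a in(("cap",.545,.377,0),("cap",.577,.326,0),("bar",.654,-.005,.22),("nut",.589,-.353,0),("nut",.528,-.365,0)): print(fit(*a,F,.004))
t,s=F["top"],F["scene"]
cv2.imwrite("pics/d.png",cv2.resize(s[90:370,90:430],None,fx=2,fy=2,interpolation=cv2.INTER_CUBIC))
cv2.imwrite("pics/e.png",cv2.resize(t[100:290,100:420],None,fx=2.5,fy=2.5,interpolation=cv2.INTER_CUBIC))
```

```text
(array([543.8, 375.4]), np.float64(6.5), np.float64(0.177))
(array([577.2, 325.3]), np.float64(9.0), np.float64(0.192))
(array([654.6,  -4.9]), np.float64(12.2), np.float64(0.228))
(array([ 589.5, -354.5]), np.float64(-24.3), np.float64(0.229))
(array([ 526.2, -359. ]), np.float64(39.4), np.float64(0.256))
```

View pics/d.png

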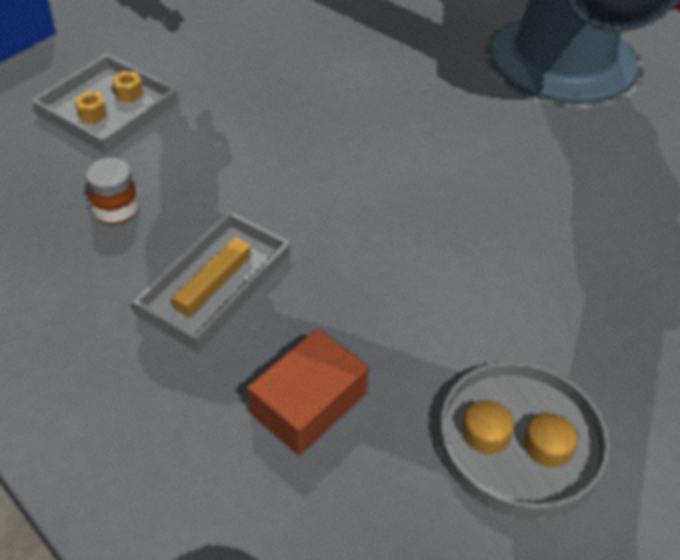

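View pics/e.png

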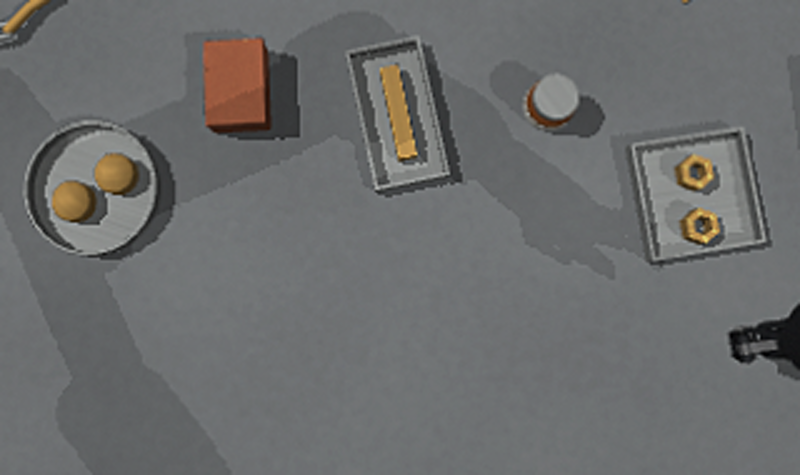

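Both pictures show the two nuts, two caps and the bar flat and well inside their trays. The jar (554,100) and brick (236,85) have not moved from the first top view.

```bash
python3 -c "
from h import *
print(job_done())"
```

```text
the job is handed in; nothing more can be done
None
```

I handed the job in at about 24 s on the robot's clock: both nuts are in the square tray, both caps in the round tin and the bar in the long tray, all flat in the final pictures, and the brick and jar did not move; no verdict came back.

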